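Copy the wireless code to a lamp receiver, pair it and close its hood

TASK

The table-lamp receiver (the wider box, with the open clear hood) must get the same code as the transmitter beside it: flip its toggles so that each leans the same way as the transmitter's toggle in the same place of the row. Once all five agree, press the round key at the end of the receiver's row fully down, hold it there for a good second so that it pairs, let it spring up, and close the hood over the switches. Do not touch the transmitter, and leave the things on the table where they are.

Things in the scene. Friction and masses are not known exactly. Their poses are not given: they have to be found in the camera images.
- lamp_receiver: Wider black box, fixed, 200 (y) x 100 (x) x 44 mm. Origin: centre of underside; x to its rear, away from the robot, y to its left, z up. On its deck (z = 44) five steel toggles in a row along y at x = 0, y = 66, 44, 22, 0, -22; a round grey key at x = 0, y = -66; a clear hood hinged on the rear top edge (x = +50, z = 45). The deck is free 38 mm in front of and behind the toggles.
- rx_base1 (a point): Point on the receiver's deck (44 mm above the table) under toggle 1, on its centre line, the leftmost (receiver's y = +66 mm); the toggles follow to the right (towards the receiver's -y) at 22 mm pitch, the key 44 mm after toggle 5.
- rx_toggle1 (a joint): Angle (rad) of the receiver's toggle 1, counted from the left: a two-position lever, 4 to 6 mm thick, pivot 3 mm above the deck in a bush 4.5 mm tall; tip 26 mm above the deck upright, 24 mm leaning (tip centre then 9 mm before or behind its base). +0.42 = on, leaning to the rear (+x); -0.42 = off, to the front. Pushed past upright (0) it springs over by itself; about 2 N at the tip.
- rx_toggle2 (a joint): Angle (rad) of the receiver's toggle 2, counted from the left.
- rx_toggle3 (a joint): Angle (rad) of the receiver's toggle 3, counted from the left.
- rx_toggle4 (a joint): Angle (rad) of the receiver's toggle 4, counted from the left.
- rx_base5 (a point): Point on the receiver's deck (44 mm above the table) under toggle 5, on its centre line, the rightmost (y = -22 mm).
- rx_toggle5 (a joint): Angle (rad) of the receiver's toggle 5, counted from the left.
- tx_toggle1 (a joint): Angle (rad) of the transmitter's toggle 1, counted from the left: +0.42 leans to its rear (on), -0.42 to its front (off). To be copied, not touched.
- tx_toggle2 (a joint): Angle (rad) of the transmitter's toggle 2, counted from the left: +0.42 leans to its rear (on), -0.42 to its front (off). To be copied, not touched.
- tx_toggle3 (a joint): Angle (rad) of the transmitter's toggle 3, counted from the left: +0.42 leans to its rear (on), -0.42 to its front (off). To be copied, not touched.
- tx_toggle4 (a joint): Angle (rad) of the transmitter's toggle 4, counted from the left: +0.42 leans to its rear (on), -0.42 to its front (off). To be copied, not touched.
- tx_toggle5 (a joint): Angle (rad) of the transmitter's toggle 5, counted from the left: +0.42 leans to its rear (on), -0.42 to its front (off). To be copied, not touched.
- transmitter: Smaller black box, fixed, 150 (y) x 90 (x) x 38 mm, with a 47 mm stub aerial at its rear left corner, no hood, no key. Origin: centre of underside; x to its rear, y to its left. Five toggles of the same kind and pitch at x = 0, from y = +44 (1) to -44 (5). Both boxes face the robot within about 15 degrees; which one stands left varies.
- key_top (a point): Centre of the top of the receiver's round pairing key (22 mm across, in a flat collar 31 mm across), 56 mm above the table when up.
- pair_key (a joint): Travel (m) of the pairing key: 0 = up, 0.005 = fully down. It springs back; 1.4 N to start, 5 N when fully down.
- hood (a joint): Opening (rad) of the receiver's clear hood: 0 = closed over toggles and key, 2.1 = leaning back open on its stop (start). Light shallow cover, 84 mm deep, 188 mm wide, 30 mm high, 60 g, turning about the receiver's rear top edge. Pushed over from behind to less than about 0.9 rad it sinks shut by itself, damped, in 1 to 2 s.
- hood_edge (a point): Middle of the hood's front upper edge, outside. Hood open: its rearmost point, about 68 mm behind the hinge line and 58 mm above the deck (the hood's highest point, its thumb lip, is 83 mm above the deck). Hood closed: 34 mm in front of the toggles, 75 mm above the table.
- pepper_mill: Dark wooden mill, 57 mm across, 174 mm tall, loose bystander; origin at its foot.
- salt_mill: Pale wooden mill, 57 mm across, 162 mm tall, loose bystander; origin at its foot.
- tumbler: Glass tumbler, 90 x 100 mm, 114 mm tall, loose bystander; origin at its foot.
- favour: Wrapped wafer packet, 40 x 88 x 14 mm, lying loose to the right of the boxes, bystander; origin at the centre of its underside.

How it is judged (in metres and radians):
On the way, in this order (a step that is already met when the one before it is completed fails the run):
1. all five toggles of the receiver lean the same way as those of the transmitter ((value of joint each of rx_toggle1, tx_toggle1 above 0.25 rad or value of joint each of rx_toggle1, tx_toggle1 below -0.25 rad) and (value of joint each of rx_toggle2, tx_toggle2 above 0.25 rad or value of joint each of rx_toggle2, tx_toggle2 below -0.25 rad) and (value of joint each of rx_toggle3, tx_toggle3 above 0.25 rad or value of joint each of rx_toggle3, tx_toggle3 below -0.25 rad) and (value of joint each of rx_toggle4, tx_toggle4 above 0.25 rad or value of joint each of rx_toggle4, tx_toggle4 below -0.25 rad) and (value of joint each of rx_toggle5, tx_toggle5 above 0.25 rad or value of joint each of rx_toggle5, tx_toggle5 below -0.25 rad)), for 0.2 s.
2. with the codes equal, the pairing key is held fully down (at least 4 of 5 mm) for 0.8 s (all of step 1 and value of joint pair_key above 0.004 m), for 0.8 s.
At the end, for the whole second after the job is handed in: Each receiver toggle leans the same way as the transmitter's toggle in the same place (both beyond 0.25 rad), the pairing key is up again (within 1 mm) and the hood is closed (below 0.06 rad) and at rest (all of step 1 and value of joint pair_key below 0.001 m and value of joint hood below 0.06 rad and velocity of joint hood between -0.05 and 0.05 rad/s); the robot touches nothing.
It fails at once if the transmitter is touched (over 1 N) (contact force between any of the fingers, the arm and transmitter above 1 N).
It fails at once if a mill, the tumbler or the wafer packet is pushed more than 20 mm from its place (distance of any of pepper_mill, salt_mill, tumbler, favour from where it was at the start of the episode above 0.02 m).
It also fails if it takes over 72 s, if anything falls off the work surface, if the arm or the gripper's body presses on something with over 40 N, if the wrist force passes 120 N, or if a joint passes its speed limit or range.

ROBOT

A 6-joint arm with a two-finger parallel gripper is mounted at the origin on a cart in front of the work surface, level with it; the furniture and walls round the work are solid. World frame = base frame: x ahead of the robot, y to its left, z up, the work surface at z = 0. Lengths are in mm, angles in rad, forces in N, time in s.
With the tool pointing down it reaches from about 300 to 750 mm from the base axis. Payload 8.5 kg.
Tool frame: the origin (TCP) lies between the finger pads; the fingertips stand 14 mm ahead of it and the grasp point (between the pads) lies 5 mm behind it; z points along the fingers, y is the line along which they close (so a half turn about z gives the same grasp; the last joint's range is limited). The gripper opens to 88 mm and grips with 3 to 60 N. Pads are 18 mm wide; open, the fingers measure 123 mm over their backs; the gripper's body (75 mm by 187 mm) begins 45 mm behind the grasp point.
Start: joints at [0.91, 0.381, 1.297, -0, 1.464, -0.215], TCP at [237.138, 496.232, 252.748] pointing down, gripper open.
Joint ranges: [-3.11, 3.11], [-0.89, 2.33], [0.22, 2.48], [-1.42, 4.56], [0.17, 2.85], [-2.88, 2.88]. Speed limits (rad/s): [2.39, 2.39, 3.14, 3.14, 3.14, 3.14].

INTERFACE

Orientations are given as a unit quaternion [w, x, y, z].
In Python, from workcell import movep, move_l, move_j, move_gripper, dwell, ik, camera, IKError, finish_job, search_frame, masks_of, place_of, read_t, read_qpos, read_qvel, read_effort, read_tool_pos, read_tool_rot, read_wrist_force, read_wrist_torque, read_opening, read_grasp_force gives the robot as it stands. Calls block until the motion is done:
- movep(position, orientation): joint-space move of the TCP to a pose.
- move_l(position, orientation=None, v=150): straight line of the TCP; orientation=None keeps the orientation; v is the mean speed in mm/s.
- move_j(angles): joint-space move.
- move_gripper(opening, newtons=None): finger opening in mm; newtons is the grip in N (None keeps the last); returns when the fingers have stopped.
- dwell(seconds).
- ik(position, orientation): joint angles nearest the present ones, or None.
- camera(name): name is "side" or "top"; returns a dict with "frame" (420x560x3 uint8, red, green, blue), "camera_matrix" (3x3 intrinsics, pixels), "R" (3x3) and "t" (3): a world point X has camera coordinates R X + t. Camera axes: x right, y down, z forward; pixel columns grow to the right and rows downward; lengths in mm; the calibration is good to about 2 mm. A picture is of the moment at which its call begins. There is no depth.
A pose or a line that the arm cannot do raises IKError and nothing moves.
- finish_job(): hands the job in; it is judged then, once.
Trained networks look in a picture, given as the dict that the camera call returned (one of the last four; its "shot" number tells which), for a name from the list of things; names that differ only in an ending like _2 or _b are one class to them, and where a whole thing is asked for, a point or a joint stands for the part that bears it (a point fixed in the world has none). Each returns a list of dicts, best first, with "confidence" (0 to 1); they miss things now and then, are a little off and sometimes report something else, mostly with a low value. They report only what shows in the picture. A call takes as long as a camera call.
- search_frame(picture, name): "position" ([column, row] in pixels, amid what is visible of it).
- masks_of(picture, name): "mask" (420x560 bool, what is visible of it) and "position" ([column, row] in pixels, amid what is visible of it).
- place_of(picture, name): "position" ([column, row] in pixels: a listed point, or the origin of a listed thing).
Readings, each from a call of its own:
- read_t(): time.
- read_qpos(): joint angles.
- read_qvel(): joint speeds.
- read_effort(): joint torques, N m.
- read_tool_pos(): TCP position.
- read_tool_rot(): TCP orientation.
- read_wrist_force(): force on the tool from outside, world axes, zero at the start.
- read_wrist_torque(): the same for the moment, N m.
- read_opening(): finger opening in mm.
- read_grasp_force(): force on a finger pad.
Only numpy, scipy, OpenCV 4.12 (cv2) and the standard library are available. Lean on these libraries where they do the work, as an engineer would, in place of code of your own. Each camera call takes 0.05 s, during which the arm holds its last target. There are 200 camera calls.

## Working session

There is one attempt and no reset: what is moved stays moved. The work goes in short steps, each a Python script; the robot and the scene stay as the last script left them, time stands still between calls to the robot, and variables do not carry over. Pictures are saved under pics/ and viewed, at most 10 in all, crops included, and the job is handed in when it is done.

```bash
mkdir -p pics
cat > h.py <<'E'
from workcell import *
import numpy as np, cv2
def ray(c,px):
    d=np.linalg.inv(c["camera_matrix"])@np.array([px[0],px[1],1.]); R=np.array(c["R"]);t=np.array(c["t"])
    return -R.T@t, R.T@d
def atz(c,px,z):
    o,d=ray(c,px); return o+d*(z-o[2])/d[2]
def proj(c,X):
    p=c["camera_matrix"]@(np.array(c["R"])@np.array(X,float)+np.array(c["t"])); return p[:2]/p[2]
def save(c,n,crop=None,s=1):
    f=c["frame"][:,:,::-1]
    if crop: f=f[crop[1]:crop[3],crop[0]:crop[2]]
    cv2.imwrite("pics/"+n,cv2.resize(f,None,fx=s,fy=s,interpolation=cv2.INTER_CUBIC))
E
python3 - <<'E'
from h import *
T=camera("top");S=camera("side")
for nm,c in (("top",T),("side",S)):
    o,_=ray(c,(0,0)); print(nm,"cam at",o.round())
    for n,z in [("rx_base1",44),("rx_base5",44),("key_top",56),("lamp_receiver",0),("transmitter",0),("hood_edge",102),("pepper_mill",0),("salt_mill",0),("tumbler",0),("favour",0)]:
        print(nm,n,[(np.round(p["position"]),round(p["confidence"],2),atz(c,p["position"],z).round(1)[:2]) for p in place_of(c,n)[:2]])
im=np.hstack([T["frame"],S["frame"]])[:,:,::-1]
cv2.imwrite("pics/a.png",cv2.resize(T["frame"][:,:,::-1],(800,600)));cv2.imwrite("pics/b.png",cv2.resize(S["frame"][:,:,::-1],(800,600)))
np.savez("c.npz",T=T["frame"],S=S["frame"])
print(read_t())
E
```

```text
top cam at [ 354.   62. 1352.]
top rx_base1 [(array([194., 238.]), 0.93, array([531.5, 280.8])), (array([228., 240.]), 0.8, array([529.3, 192.8]))]
top rx_base5 [(array([194., 238.]), 0.93, array([531.5, 280.8])), (array([228., 240.]), 0.8, array([529.3, 192.8]))]
top key_top [(array([242., 243.]), 0.45, array([519.6, 153.3]))]
top lamp_receiver [(array([219., 244.]), 0.66, array([523.5, 219.6]))]
top transmitter [(array([340., 247.]), 0.7, array([ 522.8, -100.8])), (array([219., 246.]), 0.53, array([516.8, 218.8]))]
top hood_edge [(array([225., 192.]), 0.72, array([641.7, 199. ]))]
top pepper_mill [(array([255., 165.]), 0.59, array([742.8, 131.1]))]
top salt_mill [(array([285., 161.]), 0.65, array([755.4,  47.8]))]
top tumbler [(array([137., 190.]), 0.93, array([665.3, 448. ])), (array([252., 165.]), 0.35, array([741.5, 138.2]))]
top favour [(array([408., 213.]), 0.6, array([ 617.4, -283.8]))]
side cam at [ 394. 1281.  809.]
side rx_base1 [(array([309., 270.]), 0.91, array([535.3, 286.3])), (array([318., 254.]), 0.82, array([521.6, 205.7]))]
side rx_base5 [(array([309., 270.]), 0.91, array([535.3, 286.3])), (array([318., 254.]), 0.82, array([521.6, 205.7]))]
side key_top [(array([315., 189.]), 0.74, array([ 584.9, -160.4])), (array([321., 243.]), 0.43, array([518.4, 168.8]))]
side lamp_receiver [(array([314., 268.]), 0.89, array([531.1, 216.4])), (array([246., 242.]), 0.51, array([754.9, 125.9]))]
side transmitter [(array([329., 214.]), 0.88, array([523.8, -92.4])), (array([318., 254.]), 0.53, array([527.8, 145.2]))]
side hood_edge [(array([274., 232.]), 0.63, array([645.7, 207.6]))]
side pepper_mill [(array([249., 244.]), 0.7, array([743.5, 130.5]))]
side salt_mill [(array([251., 227.]), 0.64, array([762.7,  37.3]))]
side tumbler [(array([248., 316.]), 0.85, array([663.4, 439.2]))]
side favour [(array([314., 191.]), 0.67, array([ 597.9, -251.5]))]
1.1
```

View pics/a.png

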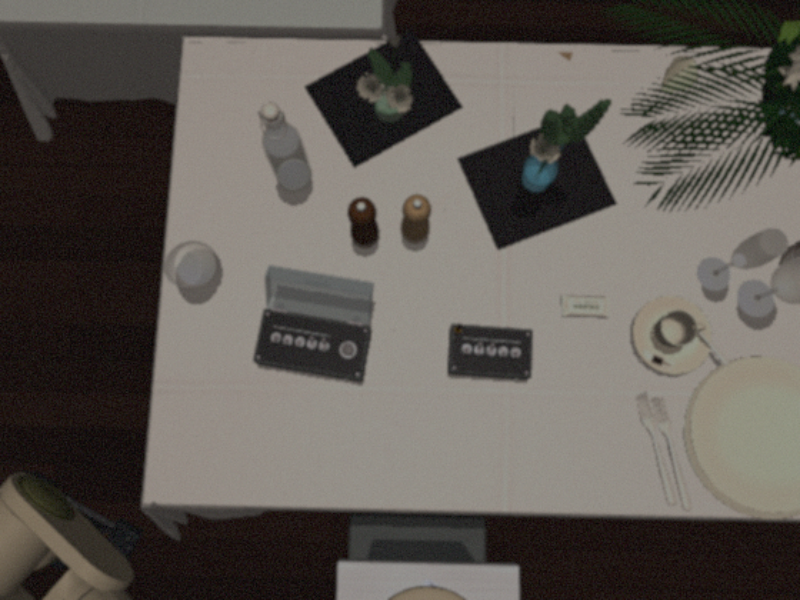

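View pics/b.png

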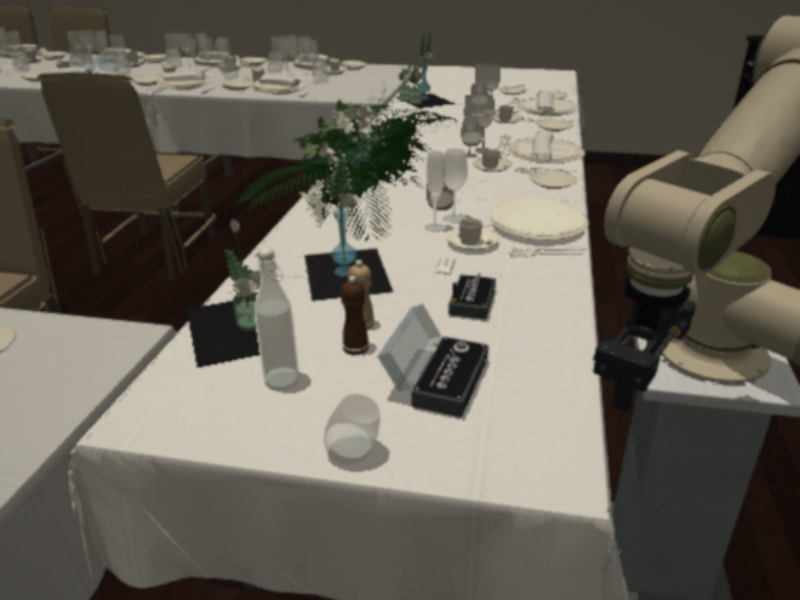

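The top view shows the receiver on the left, toggles from (275,338) to (324,345) and key at (348,349) in the 800 px picture, hood open to the rear. The transmitter is at (490,352). I need enlarged crops to read the lean.

Run:
```python
from h import *
z=np.load("c.npz");T=z["T"];S=z["S"]
def crop(f,x0,y0,x1,y1,w,h): 
    g=cv2.resize(f[y0:y1,x0:x1],(w,h),interpolation=cv2.INTER_CUBIC)[:,:,::-1]
    return np.clip(g.astype(float)*1.6,0,255).astype(np.uint8)
a=np.hstack([crop(T,174,210,264,270,400,267),crop(T,308,220,378,267,400,267)])
b=np.hstack([crop(S,282,230,348,292,400,330),crop(S,308,186,352,227,400,330)])
cv2.imwrite("pics/c.png",np.vstack([a,b]))
```

```text
(no output)
```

View pics/c.png

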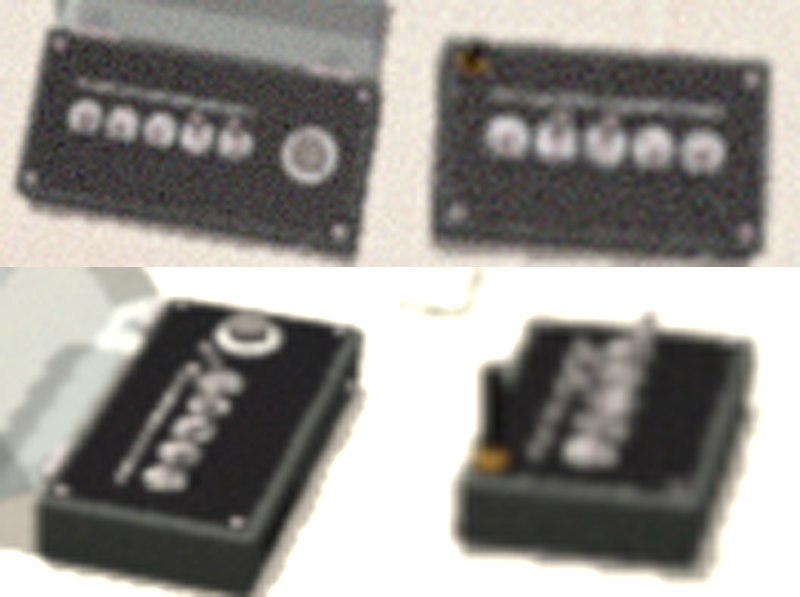

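Receiver toggles 4 and 5 seem to lean back, 1–3 forward. On the transmitter 2 and 3 seem to lean back, 1, 4 and 5 forward. I'll fit the box poses and check each toggle against a projected lever model.

```bash
cat > fit.py <<'E'
from h import *
from scipy.optimize import minimize
import json
cs={}
for n in("top","side"):
    L=[camera(n) for _ in range(8)]; c=L[-1]; c["frame"]=np.mean([l["frame"] for l in L],0); cs[n]=c
def pose(p): 
    a=p[2]; return lambda q: np.array([p[0]+q[0]*np.cos(a)-q[1]*np.sin(a),p[1]+q[0]*np.sin(a)+q[1]*np.cos(a),q[2]])
U=6
def fit(p0,dx,dy,h):
    W=[]
    for c in cs.values():
        ctr=proj(c,[p0[0],p0[1],h/2]).astype(int); r=45
        g=c["frame"].max(2)[ctr[1]-r:ctr[1]+r,ctr[0]-r:ctr[0]+r]
        g=cv2.resize(g.astype(np.float32),None,fx=U,fy=U,interpolation=cv2.INTER_CUBIC)
        W.append((c,ctr-r,g<75))
    def cost(p,n=None):
        P=pose(p);s=0
        for c,o,m in W[:n]:
            q=np.array([proj(c,P((i*dx/2,j*dy/2,k*h))) for i in(-1,1) for j in(-1,1) for k in(0,1)])
            q=((q-o+.5)*U-.5)*16
            z=np.zeros(m.shape,np.uint8); cv2.fillConvexPoly(z,cv2.convexHull(q.round().astype(np.int32)),1,shift=4)
            s+=1-(m&(z>0)).sum()/(m|(z>0)).sum()
        return s
    b=minimize(cost,p0,method="Nelder-Mead",options=dict(initial_simplex=np.array(p0)+np.array([[0,0,0],[15,0,0],[0,15,0],[0,0,.15]]),xatol=1e-3,fatol=1e-5))
    one=minimize(lambda p:cost(p,1),b.x,method="Nelder-Mead")
    print(b.x.round(3),b.fun,"top only",one.x.round(3),one.fun); return b.x
rx=fit((525,220,-.15),100,200,44); tx=fit((523,-97,-.05),90,150,38)
json.dump([list(rx),list(tx)],open("pose.json","w"))
for nm,q,h,ys in (("rx",rx,44,[66,44,22,0,-22]),("tx",tx,38,[44,22,0,-22,-44])):
    P=pose(q)
    for i,y in enumerate(ys):
        r=[]
        for c in cs.values():
            g=cv2.GaussianBlur(c["frame"].max(2).astype(np.float32),(0,0),.6)
            v=[np.mean([cv2.getRectSubPix(g,(1,1),tuple(map(float,proj(c,P((s*d,y,h+z))))))[0,0] for d,z in((4,12),(6,17),(8,21),(9,23))]) for s in(1,-1)]
            r+=[round(float(v[0])),round(float(v[1]))]
        print(nm,i+1,"top on/off",r[:2],"side on/off",r[2:])
P=pose(rx)
for n,z,q in(("rx_base1",44,(0,66,44)),("rx_base5",44,(0,-22,44)),("key_top",56,(0,-66,56)),("hood_edge",102,(118,0,102))): print(n,P(q).round(1))
def panel(c,q,h,ys,hw):
    P=pose(q);ctr=proj(c,P((0,0,h))).astype(int);r=np.array(hw)
    f=c["frame"][ctr[1]-r[1]:ctr[1]+r[1],ctr[0]-r[0]:ctr[0]+r[0]]
    s=400/(2*r[0]); f=np.clip(cv2.resize(f,None,fx=s,fy=s,interpolation=cv2.INTER_CUBIC)*1.5,0,255).astype(np.uint8)[:,:,::-1].copy()
    pt=lambda X: tuple(((proj(c,P(X))-(ctr-r)+.5)*s-.5).astype(int).tolist())
    for y in ys:
        for sg,col in((1,(0,0,255)),(-1,(0,255,0))): cv2.circle(f,pt((sg*9,y,h+24)),4,col,1)
        cv2.circle(f,pt((0,y,h)),2,(255,255,0),-1)
    if h==44: cv2.circle(f,pt((0,-66,56)),3,(255,0,255),-1)
    return f
Y1=[66,44,22,0,-22];Y2=[44,22,0,-22,-44];T,S=cs["top"],cs["side"]
cv2.imwrite("pics/d.png",np.vstack([np.hstack([panel(T,rx,44,Y1,(40,28)),panel(T,tx,38,Y2,(40,28))]),np.hstack([panel(S,rx,44,Y1,(40,30)),panel(S,tx,38,Y2,(40,30))])]))
print(read_t())
E
python3 fit.py
```

```text
[ 5.26304e+02  2.14496e+02 -1.40000e-01] 0.42228682435441534 top only [ 5.26506e+02  2.15282e+02 -1.44000e-01] 0.16752826572418278
[ 5.21515e+02 -1.06487e+02 -2.60000e-02] 0.6828256780633686 top only [ 5.21207e+02 -1.03373e+02 -2.50000e-02] 0.19785640495867773
rx 1 top on/off [93, 79] side on/off [55, 94]
rx 2 top on/off [90, 89] side on/off [65, 95]
rx 3 top on/off [90, 95] side on/off [57, 91]
rx 4 top on/off [77, 111] side on/off [79, 91]
rx 5 top on/off [73, 95] side on/off [64, 80]
tx 1 top on/off [101, 87] side on/off [60, 90]
tx 2 top on/off [84, 97] side on/off [75, 97]
tx 3 top on/off [82, 108] side on/off [79, 83]
tx 4 top on/off [86, 91] side on/off [74, 88]
tx 5 top on/off [77, 98] side on/off [168, 144]
rx_base1 [535.5 279.8  44. ]
rx_base5 [523.2 192.7  44. ]
key_top [517.1 149.1  56. ]
hood_edge [643.1 198.  102. ]
1.9
```

View pics/d.png

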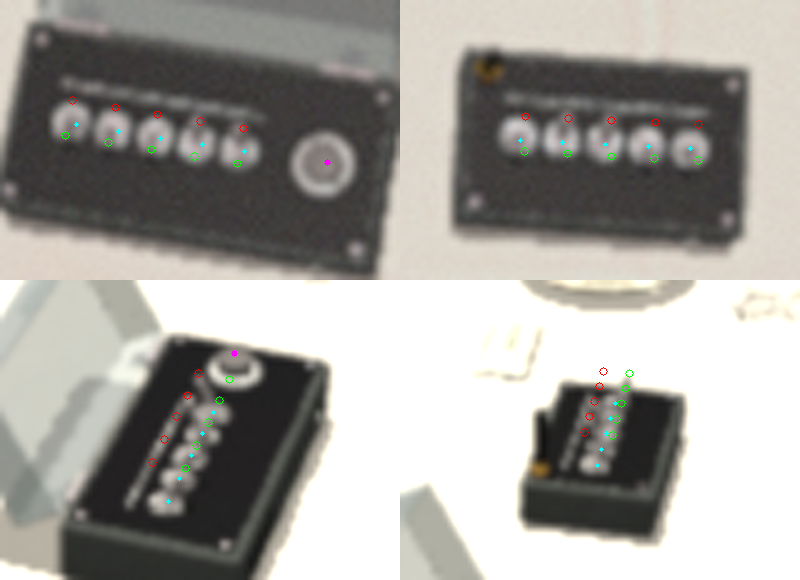

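```bash
cat > zoom.py <<'E'
from h import *
import json
rx,tx=[527,216.5,-.144],[521.5,-104,-.03]
def P(p,q): a=p[2]; return np.array([p[0]+q[0]*np.cos(a)-q[1]*np.sin(a),p[1]+q[0]*np.sin(a)+q[1]*np.cos(a),q[2]])
rows=[];pat={}
for n in("top","side"):
    L=[camera(n) for _ in range(10)]; c=L[-1]; f=np.mean([l["frame"] for l in L],0).astype(np.float32)
    for nm,p,h,ys in (("rx",rx,44,[66,44,22,0,-22]),("tx",tx,38,[44,22,0,-22,-44])):
        r=[]
        for i,y in enumerate(ys):
            o=proj(c,P(p,(0,y,h+10))); s=6.
            w,hh=22,22
            A=np.array([[1/s,0,o[0]-w/2],[0,1/s,o[1]-hh/2]],np.float32)
            g=cv2.warpAffine(f,A,(int(w*s),int(hh*s)),flags=cv2.INTER_CUBIC|cv2.WARP_INVERSE_MAP)
            pat[n,nm,i]=g.mean(2)[30:102,30:102]
            r.append(np.clip(g*1.6,0,255).astype(np.uint8)[:,:,::-1])
        rows.append(np.hstack(r))
    ks=[(a,i) for a in("rx","tx") for i in range(5)]
    M=np.array([[cv2.matchTemplate(pat[n,*a].astype(np.float32),pat[n,*b][9:-9,9:-9].astype(np.float32).copy(),cv2.TM_CCOEFF_NORMED).max() for b in ks] for a in ks]); print(n);print(M.round(2))
cv2.imwrite("pics/e.png",np.vstack(rows))
E
python3 zoom.py
```

```text
top
[[1.   0.94 0.95 0.83 0.83 0.95 0.83 0.82 0.96 0.97]
 [0.94 1.   0.98 0.84 0.83 0.96 0.83 0.85 0.96 0.97]
 [0.94 0.98 1.   0.86 0.84 0.96 0.87 0.89 0.96 0.96]
 [0.84 0.84 0.87 1.   0.96 0.84 0.96 0.95 0.87 0.86]
 [0.85 0.83 0.85 0.96 1.   0.87 0.96 0.93 0.88 0.88]
 [0.95 0.97 0.97 0.83 0.85 1.   0.84 0.87 0.95 0.98]
 [0.83 0.83 0.86 0.95 0.96 0.85 1.   0.95 0.87 0.86]
 [0.82 0.85 0.88 0.95 0.93 0.89 0.95 1.   0.84 0.87]
 [0.96 0.96 0.96 0.86 0.86 0.94 0.86 0.84 1.   0.98]
 [0.97 0.97 0.96 0.86 0.87 0.97 0.87 0.87 0.98 1.  ]]
side
[[1.   0.91 0.88 0.79 0.58 0.84 0.68 0.5  0.6  0.29]
 [0.91 1.   0.93 0.8  0.41 0.86 0.69 0.49 0.56 0.29]
 [0.88 0.93 1.   0.75 0.39 0.78 0.74 0.52 0.59 0.23]
 [0.78 0.82 0.77 1.   0.39 0.7  0.74 0.5  0.52 0.45]
 [0.55 0.38 0.37 0.3  1.   0.51 0.34 0.41 0.56 0.56]
 [0.83 0.85 0.81 0.65 0.52 1.   0.82 0.64 0.69 0.29]
 [0.76 0.73 0.72 0.7  0.42 0.72 1.   0.86 0.68 0.42]
 [0.53 0.56 0.59 0.59 0.35 0.66 0.84 1.   0.75 0.39]
 [0.54 0.47 0.52 0.38 0.51 0.67 0.64 0.81 1.   0.8 ]
 [0.24 0.25 0.19 0.24 0.41 0.38 0.5  0.47 0.54 1.  ]]
```

View pics/e.png

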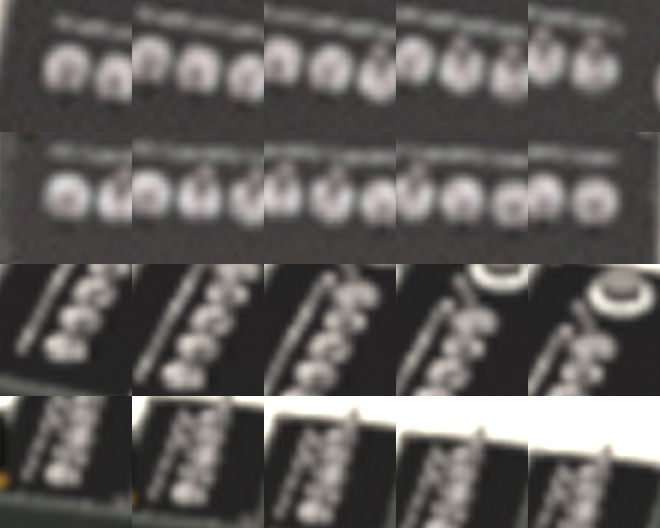

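Matching the patches separates them clearly: receiver = off, off, off, on, on; transmitter = off, on, on, off, off. So I push toggles 2 and 3 to the rear as a pair, and 4 and 5 to the front as a pair.

```bash
cat >> h.py <<'E'
from scipy.spatial.transform import Rotation as Ro
rx=[527,216.5,-.144]; tx=[521.5,-104,-.03]
def W(x,y,z): a=rx[2]; return [rx[0]+x*np.cos(a)-y*np.sin(a),rx[1]+x*np.sin(a)+y*np.cos(a),z]
def quat(s):
    a=rx[2]; y=s*np.array([-np.sin(a),np.cos(a),0]); z=np.array([0,0,-1.]); 
    return Ro.from_matrix(np.column_stack([np.cross(y,z),y,z])).as_quat()[[3,0,1,2]]
def best():
    q0=np.array(read_qpos()); c=[]
    for s in(1,-1):
        j=ik(W(0,0,200),quat(s))
        if j is not None: c.append((abs(np.array(j)-q0).max(),s))
    return quat(min(c)[1])
E
cat > flip.py <<'E'
from h import *
Q=best(); print(read_tool_rot(),Q)
move_gripper(8); f0=np.array(read_wrist_force())
ZT=44+17+14
def push(y,x0,x1):
    move_l(W(x0,y,ZT),v=120)
    x=x0; d=np.sign(x1-x0); log=[]
    while d*(x1-x)>0:
        x+=d*min(2,abs(x1-x)); move_l(W(x,y,ZT),v=40)
        f=np.linalg.norm(np.array(read_wrist_force())-f0); log.append(round(float(f),1))
        if f>15: break
    print("end x",x,log,read_t())
movep(W(-26,33,140),Q)
f0=np.array(read_wrist_force())
push(33,-26,-8)       # front face (+9) -> +1
move_l(W(-26,33,ZT),v=120); move_l(W(-26,33,140),v=200)
move_l(W(27,-11,140),v=250); f0=np.array(read_wrist_force())
push(-11,27,8)
move_l(W(27,-11,ZT),v=120); move_l(W(27,-11,160),v=200)
movep(W(-150,130,260),Q); print(read_t())
E
python3 flip.py
python3 - <<'E'
from h import *
f=np.mean([camera("top")["frame"] for _ in range(8)],0).astype(np.uint8)
g=np.mean([camera("side")["frame"] for _ in range(8)],0).astype(np.uint8)
r=lambda a:np.clip(cv2.resize(a,(400,300),interpolation=cv2.INTER_CUBIC)[:,:,::-1]*1.6,0,255).astype(np.uint8)
cv2.imwrite("pics/f.png",np.hstack([r(f[219:264,185:245]),r(g[230:281,285:353])]))
E
```

```text
[ 1.31681421e-06  2.21058681e-01  9.75260509e-01 -6.04227360e-06] [0.         0.07193781 0.99740912 0.        ]
end x -8 [1.0, 1.7, 5.1, 4.7, 2.8, 1.5, 1.3, 1.9, 1.6] 8.4917
end x 8 [2.3, 2.4, 2.2, 5.9, 5.8, 2.7, 2.2, 1.4, 1.5, 1.9] 12.8833
14.7417
```

View pics/f.png

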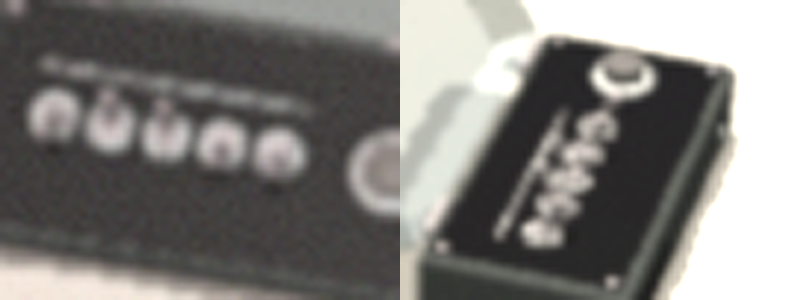

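The picture shows the receiver now at off, on, on, off, off, which matches; the key ring is at its right end. Next is the key.

Run:
```python
from h import *
Q=best(); move_gripper(0)
movep(W(0,-66,90+14),Q); move_l(W(0,-66,58+14),v=80)
f0=np.array(read_wrist_force()); z=58; log=[]
while z>49.6:
    z-=.7; move_l(W(0,-66,z+14),v=15)
    f=float(read_wrist_force()[2]-f0[2]); log.append((round(z,1),round(f,1)))
    if f>14: break
print(log,read_tool_pos()); dwell(1.4); print(read_wrist_force()-f0,read_t())
move_l(W(0,-66,170),v=150); print(read_t())
```

```text
[(57.3, 0.7), (56.6, 0.2), (55.9, 2.4), (55.2, 2.5), (54.5, 2.8), (53.8, 3.3), (53.1, 3.7), (52.4, 3.4), (51.7, 4.3), (51.0, 8.4), (50.3, 13.6), (49.6, 19.7)] [517.73805173 151.17983632  65.0824145 ]
[-3.98114198 -1.00537318 19.61587153] 21.9167
22.775
```

The key followed its spring curve and bottomed at a height of about 51 mm, then held 1.4 s. Now I close the hood from behind.

Run:
```python
from h import *
Q=best()
move_l(W(0,-20,230),v=200)
movep(W(139,35,230),Q); move_l(W(139,35,105),v=120)
f0=np.array(read_wrist_force()); log=[]; x=139
while x>31:
    x-=6; move_l(W(x,35,105),v=70)
    f=float(np.linalg.norm(read_wrist_force()-f0)); log.append(round(f,1))
    if f>20: break
print(x,log,read_t())
move_l(W(x+10,35,160),v=150); move_l(W(x,35,230),v=200)
movep(W(-150,130,260),Q); dwell(1.5)
T=camera("top");S=camera("side")
r=lambda a:np.clip(cv2.resize(a.astype(float),(400,300),interpolation=cv2.INTER_CUBIC)[:,:,::-1]*1.6,0,255).astype(np.uint8)
cv2.imwrite("pics/g.png",np.hstack([r(T["frame"][150:270,160:320]),r(S["frame"][200:302,240:376])]))
p=place_of(S,"hood_edge");print([(atz(S,q["position"],75).round(),q["confidence"]) for q in p[:2]],W(-34,0,75),read_t())
```

```text
31 [1.1, 0.4, 1.5, 0.5, 0.5, 1.3, 1.5, 1.2, 1.2, 1.3, 1.0, 1.4, 0.4, 0.6, 1.1, 0.5, 2.0, 0.4] 29.6417
[(array([498., 233.,  75.]), 0.92)] [np.float64(493.3519032801462), np.float64(221.37909695859435), 75] 33.1583
```

View pics/g.png

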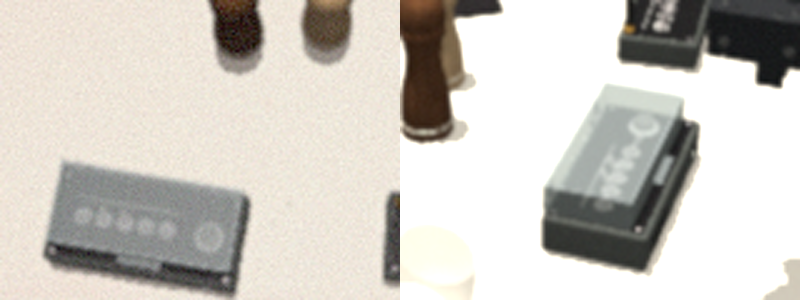

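The hood lies closed over the toggles and key: lip at (137,262) in the left crop, hood edge measured within about a centimetre of its closed place. The arm is clear and the mills stand where they were. Handing in.

```bash
python3 -c "
from workcell import *
dwell(1.0); print(finish_job())"
```

```text
the job is handed in; nothing more can be done
None
```

I set the receiver's toggles to the transmitter's code (off, on, on, off, off), held the pairing key fully down for 1.4 s, closed the hood, and handed the job in at about 34 s of the 72 s limit; the hand-in returned no verdict.

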